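Top up the sprung blank magazine

TASK

Pull the magazine's sprung follower back by its black knob and hook the knob sideways into the pocket of the slot so that it stays back by itself; feel for the end of the slot and do not strain the knob against it. Stand the loose brass blank in the track behind the blank that is already there, then unhook the knob and ease the follower forward by hand, without letting it snap, until it presses both blanks home against the front stop, and let go. Leave the ring clamp, the white tablet and the bangle alone.

Things in the scene. Friction and masses are not known exactly. Their poses are not given: they have to be found in the camera images.
- magazine: The feed magazine, fixed on the worktop: dark steel base 74 x 220 x 8 mm with an open aluminium track along its own y axis. Origin: centre of the underside; +y = forward, to the front stop; -y = pull-back direction; z up. Over the rear of the track lies a steel stop plate (z 42 to 48 mm, x -26 to 26 mm) with a hooked slot for the knob's stem. Only the knob is higher than 48 mm.
- track_front (a point): Point on the track floor at the front stop's face: 68 mm forward (+y) of the magazine's origin and 8 mm up; axes as the magazine's. The track is 21 mm wide inside (x -10.5 to +10.5 mm), its walls are 5 mm thick with tops 16 mm above the floor; the front stop is 31 mm wide and 36 mm high.
- slot_start (a point): Where the stem's centre is at follower = 0 (magazine y = -14 mm, z = 45 mm), fixed to the magazine. The 11 mm wide slot starts here or up to 16 mm behind and runs to -y to an end stop, met at follower = 42 to 74 mm: the plate is clamped elsewhere each time, not measured, to be felt for (the stop gives about 0.1 mm per N). The 8 mm stem must not load the plate with more than 13 N in any direction.
- slot_pocket (a point): Point 15 mm to the -x side of slot_start, fixed to the magazine, on the line of the pocket. Only within 3 mm of the end stop can the stem go sideways to -x, past a 4 mm wide tooth: it has to go at least 14 mm (16 mm is the limit). Then it goes forward (+y) behind the tooth to its seat, 11 mm in front of the end stop, where the spring holds it and the tooth stops it coming back sideways.
- follower (a joint): How far the sprung follower is pulled back (m, along the magazine's -y): 0 = pressed on the single blank now in the track, 0.024 = pressed on two blanks, 0.031 to 0.063 when hooked. The spring pulls it forward with 2.5 N at 0 rising to 6.2 N at 0.074. The follower weighs 0.28 kg; faster than 0.3 m/s forward is a snap.
- knob (a joint): How far the knob is shifted sideways on the follower (m, along the magazine's -x): 0 = in the straight slot, 0.016 = fully in the pocket, 0.0135 to 0.016 when hooked. A light spring (0.3 to 1.3 N) brings it back to 0.
- knob_grip (a point): Middle of the black upright knob of 18 mm diameter and 28 mm height (14 mm below to 14 mm above this point, which is 70 mm over the magazine's underside); its stem of 8 mm diameter is below it, 58 mm behind the follower's face. It moves with follower and knob; axes as the magazine's. Nothing but the knob is higher than 48 mm on the magazine.
- follower_face (a point): Centre of the follower's front face (18.5 mm wide, from 9 to 40 mm over the magazine's underside), axes as the magazine's. The follower is 66 mm long behind it.
- blank_new: The loose brass blank, a block of 18 (own x) x 24 (own y) x 36 mm (z), standing upright on the worktop to the right of the magazine, about 0.12 kg. Origin: centre of its underside. It fits the track only upright with its 24 mm side along the track; either end may be in front.
- blank_first: The same kind of blank, loose, already standing in the track against the front stop: its centre at magazine y = +56 mm, its rear face at +44 mm. Origin: centre of its underside. The new blank in place has its centre at magazine y = +32 mm.
- ring_clamp: Bystander: turned wooden ring clamp, 114 x 25 x 22 mm, lying on its side; origin under its centre.
- borax_cone: Bystander: round white tablet, 43 mm across, 15 mm high; origin under its centre.
- bangle_teal: Bystander: wire bangle with a teal stone, 72 x 88 x 37 mm; origin under its centre.

How it is judged (in metres and radians):
On the way, in this order (a step that is already met when the one before it is completed fails the run):
1. the knob is hooked in the pocket and holds the follower back with the robot off it (value of joint knob above 0.011 m and value of joint follower above 0.028 m and contact force between the fingers and follower below 0.1 N and velocity of joint follower between -0.01 and 0.01 m/s), for 0.2 s.
2. the new blank stands on the track floor between the first blank and the hooked follower, let go (value of joint knob above 0.011 m and value of joint follower above 0.028 m and x of blank_new in the frame of magazine between -0.003 and 0.003 m and z of blank_new in the frame of magazine between 0.006 and 0.0105 m and angle between blank_new's own z axis and vertical below 0.08 rad and y of blank_new in the frame of magazine between 0.005 and 0.035 m and contact force between the fingers and blank_new below 0.1 N), for 0.2 s.
At the end, for the whole second after the job is handed in: Both blanks stand upright on the track floor (within 2.5 mm), in a row against the front stop (each within 3 mm of its place), the follower presses on the new one (more than 1 N, 24 mm back within 3 mm), the knob is back in the straight slot (within 3 mm), all at rest (x of blank_new in the frame of magazine between -0.003 and 0.003 m and z of blank_new in the frame of magazine between 0.006 and 0.0105 m and angle between each of blank_new, blank_first's own z axis and vertical below 0.08 rad and y of blank_new in the frame of magazine between 0.029 and 0.035 m and x of blank_first in the frame of magazine between -0.003 and 0.003 m and y of blank_first in the frame of magazine between 0.053 and 0.059 m and z of blank_first in the frame of magazine below 0.0105 m and value of joint follower between 0.021 and 0.027 m and value of joint knob below 0.003 m and contact force between follower and blank_new above 1 N and linear speed of blank_new below 0.01 m/s); the robot touches nothing.
It fails at once if the knob's stem is strained against the stop plate (more than 13 N) (contact force between knob and stop_plate above 13 N).
It fails at once if the follower snaps forward (faster than 0.3 m/s) (velocity of joint follower below -0.3 m/s).
It fails at once if a blank is rammed by the follower (more than 20 N) (contact force between follower and blank_new above 20 N or contact force between follower and blank_first above 20 N).
It fails at once if the ring clamp, white tablet or bangle is moved (more than 15 mm) (distance of any of ring_clamp, borax_cone, bangle_teal from where it was at the start of the episode above 0.015 m).
It also fails if it takes over 72 s, if anything falls off the work surface, if the arm or the gripper's body presses on something with over 40 N, if the wrist force passes 120 N, or if a joint passes its speed limit or range.

ROBOT

A 6-joint arm with a two-finger parallel gripper is mounted at the origin on a cart in front of the work surface, level with it; the furniture and walls round the work are solid. World frame = base frame: x ahead of the robot, y to its left, z up, the work surface at z = 0. Lengths are in mm, angles in rad, forces in N, time in s.
With the tool pointing down it reaches from about 375 to 900 mm from the base axis. Payload 3.1 kg.
Tool frame: the origin (TCP) lies midway between the tips of the shut fingers; the grasp point (between the pads) lies robot.tcp_to_grasp behind it (robot.tcp_to_grasp is the distance from the TCP to the grasp point, in mm); z points along the fingers, y is the line along which they close (so a half turn about z gives the same grasp; the last joint's range is limited). The gripper opens to 85 mm and grips with 20 to 120 N. Pads are 22 mm wide; open, the fingers measure 114 mm over their backs; the gripper's body (76 mm by 85 mm) begins 54 mm behind the grasp point. The pads swing forward as they close: fully open they stand 13 mm farther back than shut.
Start: joints at [0.989, 0.527, 1.433, -0, 1.181, -0.178], TCP at [245.53, 574.727, 231.31] pointing down, gripper open.
Joint ranges: [-3.08, 3.08], [-0.75, 2.2], [0.22, 2.44], [-1.43, 4.57], [0, 2.65], [-2.85, 2.85]. Speed limits (rad/s): [2.79, 2.79, 3.14, 3.14, 3.14, 3.14].

INTERFACE

Orientations are given as a 3x3 rotation matrix whose columns are the frame's x, y, z axes.
In Python, from workcell import telemetry, optics, order, robot gives the robot as it stands.
- The arm moves only by the shell command python3 -m handwheel 'ROWS'. ROWS is JSON, a list that holds one entry, the list of rows, each a list of 7 numbers: the shift along the tool's x, y, z in cm, then the turn, a rotation vector about the tool's x, y, z in degrees, then the gripper's target within -1 to 1 (fully open at 1, half-way at 0, shut at -1). In form: [[[tx, ty, tz, rx, ry, rz, grip], ...]]. A call has 1 to 8 rows; each row shifts and turns the commanded pose from where the row before left it, along the tool's axes as they then stand; what a row does not reach is not made up. A row lasts 1/12 s, in which the tool goes at most 41.7 mm and 7.16 degrees, less where a joint would pass 70% of its speed; a pose out of reach is approached as far as the arm can. A call with a gripper value outside its range is refused whole. The fingers move at their own pace and stop on an object; the grip force is fixed at half the most. Time passes only in rows, so rows that do not move let the fingers close. It gives the time, the measured TCP pose, the force, the opening and the grip force at its end, in the units of the state.
- telemetry.get_state(): the state, without advancing time (a new reading comes with each control period).
- optics.snapshot(name): name is "scene" or "top" or "wrist"; returns a dict with "pixels" (384x512x3 uint8, red, green, blue), "fx", "fy", "cx", "cy" (pixels), "cam_to_world" (4x4, takes a point from camera to world coordinates). Camera axes: x right, y down, z forward; pixel columns grow to the right and rows downward; lengths in mm; the calibration is good to about 2 mm. The wrist camera is an equidistant fisheye: a pixel r from the principal point sees the ray r / f radians off the axis. A picture is of the moment at which its call begins. There is no depth.
- order.job_done(): hands the job in; it is judged then, once.
The state is a dict: "clock": time; "joint_positions": joint angles; "qd": joint speeds; "joint_efforts": joint torques, N m; "ee_pos": TCP position; "tool_rot": TCP orientation; "contact_force": force on the tool from outside, world axes, zero at the start; "torque": the same for the moment, N m; "gripper_width": finger opening in mm; "grip_force": force on a finger pad.
Only numpy, scipy, OpenCV 4.12 (cv2) and the standard library are available. Lean on these libraries where they do the work, as an engineer would, in place of code of your own. Each camera call takes 0.05 s, during which the arm holds its last target. There are 200 camera calls.

## Working session

There is one attempt and no reset: what is moved stays moved. The work goes in short steps, Python scripts to look and compute and a shell command to move; the robot and the scene stay as the last step left them, time stands still between calls to the robot, and variables do not carry over. Pictures are saved under pics/ and viewed, at most 10 in all, crops included, and the job is handed in when it is done.

```bash
ls; mkdir -p pics; python3 - <<'E'
from workcell import telemetry, optics, robot
import cv2,numpy as np
s=telemetry.get_state(); print(s, robot.tcp_to_grasp)
ims=[]
for n in("scene","top","wrist"):
    d=optics.snapshot(n); cv2.imwrite(f"pics/{n}0.png",d["pixels"][:,:,::-1]); print(n,d["fx"],d["fy"],d["cx"],d["cy"],np.round(d["cam_to_world"],4).tolist())
E
```

```text
pics
{'clock': 0.0, 'joint_positions': array([ 9.88494418e-01,  5.28455992e-01,  1.43385964e+00,  1.25802935e-06,
        1.18139965e+00, -1.78491472e-01]), 'qd': array([-1.51142994e-03, -1.96971233e-03, -3.98198514e-04, -1.49725935e-04,
       -6.25508840e-04,  3.18607119e-05]), 'joint_efforts': array([-1.48052036e-04, -4.42354059e+01, -1.78023970e+01, -3.73916018e-04,
        8.35848536e-03,  5.75592139e-06]), 'ee_pos': array([245.15896125, 574.157703  , 230.35343358]), 'tool_rot': array([[-9.19570048e-01,  3.92924372e-01, -1.16830599e-03],
       [ 3.92925927e-01,  9.19568418e-01, -1.77217513e-03],
       [ 3.78006494e-04, -2.08869689e-03, -9.99997747e-01]]), 'contact_force': array([-0.90621736, -0.15413337, -0.34101912]), 'torque': array([-0.00668586, -0.01652274, -0.03880955]), 'grip_force': 0.0, 'gripper_width': 85.24681200342116} 18.700000000000003
scene 441.4909218324416 441.4909218324416 253.97405533132763 189.5192004035064 [[-0.844, -0.4539, 0.2857, 327.1696], [-0.5362, 0.7282, -0.4269, 354.8453], [-0.0142, -0.5135, -0.858, 825.9131], [0.0, 0.0, 0.0, 1.0]]
top 499.2492642763441 499.2492642763441 259.77118897242434 186.88283225587338 [[-0.0236, -0.9933, 0.1131, 459.043], [-0.9996, 0.0221, -0.0146, -28.4646], [0.0121, -0.1134, -0.9935, 1055.5476], [0.0, 0.0, 0.0, 1.0]]
wrist 297.3186396354542 297.3186396354542 254.2141991946751 194.3778695851875 [[0.3944, 0.8811, 0.2609, 178.6568], [0.9189, -0.3776, -0.1141, 602.4126], [-0.0021, 0.2848, -0.9586, 373.6048], [0.0, 0.0, 0.0, 1.0]]
```

View pics/scene0.png

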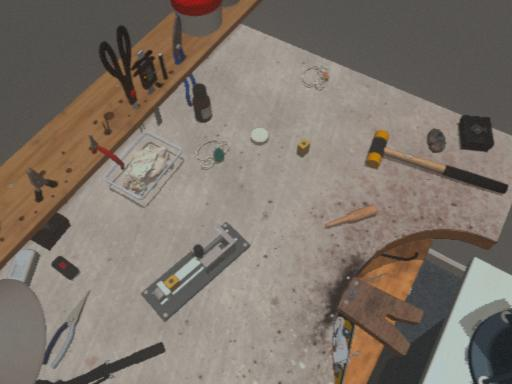

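View pics/top0.png

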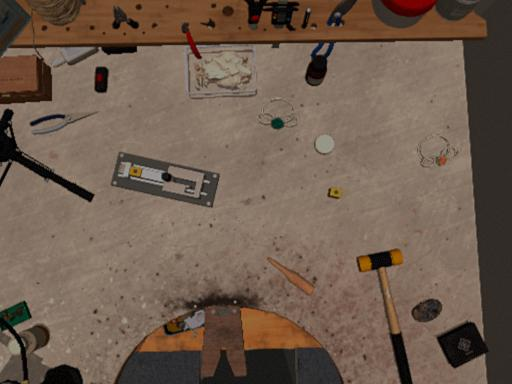

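The top view shows the magazine round (165,180) with its front stop at left, knob at (168,177), the first blank at (137,171), and the loose blank at (335,192). The tablet is at (325,144), the clamp at (290,275) and the bangle at (278,115). Next I enlarge both the magazine and the blank.

```bash
cat > h.py <<'E'
import numpy as np,cv2
from workcell import telemetry,optics,robot
def ray(d,u,v):
    T=np.array(d["cam_to_world"]);x=(u-d["cx"])/d["fx"];y=(v-d["cy"])/d["fy"]
    return T[:3,3],T[:3,:3]@np.array([x,y,1])
def at(d,u,v,z):
    o,r=ray(d,u,v);return o+r*(z-o[2])/r[2]
def proj(d,p,fish=False):
    T=np.array(d["cam_to_world"]);c=T[:3,:3].T@(np.asarray(p,float)-T[:3,3])
    if fish:
        n=np.hypot(c[0],c[1]);th=np.arctan2(n,c[2]);k=d["fx"]*th/n
        return d["cx"]+k*c[0],d["cy"]+k*c[1]
    return d["cx"]+d["fx"]*c[0]/c[2],d["cy"]+d["fy"]*c[1]/c[2]
E
python3 - <<'E'
import cv2,numpy as np
t=cv2.imread("pics/top0.png");s=cv2.imread("pics/scene0.png")
a=cv2.resize(t[145:215,105:225],None,fx=5,fy=5,interpolation=cv2.INTER_CUBIC)  #600x350
b=cv2.resize(t[180:205,320:350],None,fx=8,fy=8,interpolation=cv2.INTER_CUBIC) #240x200
c=np.zeros((350+200,600,3),np.uint8);c[:350]=a;c[350:,:240]=b
b2=cv2.resize(s[133:158,290:320],None,fx=8,fy=8,interpolation=cv2.INTER_CUBIC);c[350:,300:540]=b2
cv2.imwrite("pics/crop1.png",c)
E
```

```text
(no output)
```

View pics/crop1.png

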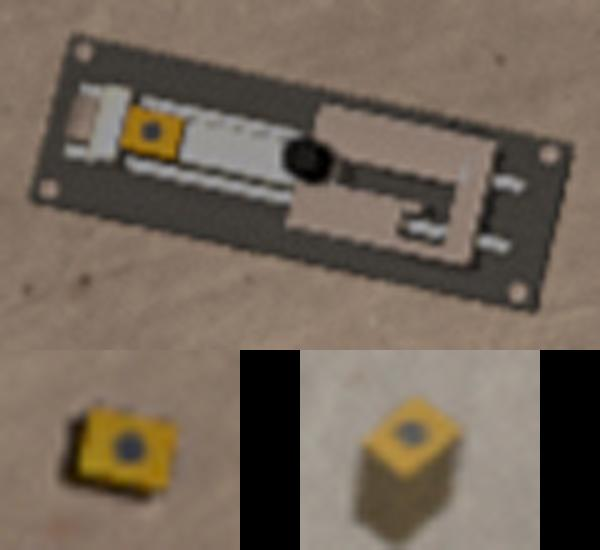

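Crop: base corners at (72,35), (573,145), (538,312), (32,198), the pocket on the lower side as expected, knob top at (308,158). Loose blank's top corners are (88,407), (180,418), (172,492), (80,482).

```bash
cat > m.py <<'E'
from h import *
d=optics.snapshot("top")
f=lambda p,k,ox,oy:((p[0]+.5)/k-.5+ox,(p[1]+.5)/k-.5+oy)
C=np.array([at(d,*f(p,5,105,145),8) for p in[(72,35),(573,145),(538,312),(32,198)]])
m=C.mean(0);fw=(C[0]+C[3]-C[1]-C[2])/2;si=(C[0]+C[1]-C[2]-C[3])/2
print("mag",m,np.linalg.norm(fw),np.linalg.norm(si),"fwd ang",np.degrees(np.arctan2(fw[1],fw[0])),"x ang",np.degrees(np.arctan2(si[1],si[0])))
k=at(d,*f((308,158),5,105,145),84);print("knob",k)
u=fw/np.linalg.norm(fw);print("expected knob",m+u*-14+[0,0,62])
B=np.array([at(d,*f((p[0],p[1]-350),8,320,180),36) for p in[(88,407),(180,418),(172,492),(80,482)]])
b=B.mean(0);e1=(B[0]+B[3]-B[1]-B[2])/2;e2=(B[0]+B[1]-B[2]-B[3])/2
print("blank",b,np.linalg.norm(e1),np.linalg.norm(e2),np.degrees(np.arctan2(e1[1],e1[0])),np.degrees(np.arctan2(e2[1],e2[0])))
s=optics.snapshot("scene")
print("blank in scene crop",[( (x-290+.5)*8, (y-133+.5)*8) for x,y in [proj(s,b)]])
x,y=proj(s,b);print("scene",x,y,"seen ~",f((412,433-350),8,290,133))
print("ff base front corners proj scene",[np.round(proj(s,q)) for q in C])
E
python3 m.py
```

```text
mag [599.41980126 155.09472939   8.        ] 218.31350727643553 71.70004423408237 fwd ang 76.1247524860379 x ang -12.857598820853088
knob [594.77083581 140.00088613  84.        ]
expected knob [596.06248004 141.50324697  70.        ]
blank [ 560.98168508 -199.63174626   36.        ] 23.805306294742746 19.408311270746168 82.17239780202449 -8.437363156282741
blank in scene crop [(np.float64(115.96545627087517), np.float64(80.85045129320201))]
scene 303.9956820338594 142.60630641165025 seen ~ (341.0625, 142.9375)
ff base front corners proj scene [array([141., 292.]), array([226., 220.]), array([251., 243.]), array([164., 319.])]
```

```bash
cat > go.py <<'E'
import sys
from h import *
# go.py x y z yaw(deg of tool y): shift in tool frame AFTER the turn
def go(x,y,z,yaw):
    s=telemetry.get_state();R=s["tool_rot"];a=np.radians(yaw)
    Y=np.array([np.cos(a),np.sin(a),0]);Z=np.array([0,0,-1.]);D=np.c_[np.cross(Y,Z),Y,Z]
    rv=cv2.Rodrigues(R.T@D)[0].ravel()
    print("turn deg",np.round(np.degrees(rv),2),"then shift cm",np.round(D.T@(np.array([x,y,z])-s["ee_pos"])/10,2),"pos",np.round(s["ee_pos"],1),"F",np.round(s["contact_force"],1),"w",round(s["gripper_width"],1),"t",round(s["clock"],2))
if __name__=="__main__": go(*map(float,sys.argv[1:5]))
E
python3 - <<'E'
from h import *
t=optics.snapshot("top");s=optics.snapshot("scene")
def tri(a,b):
    o,r=ray(t,*a);p,q=ray(s,*b);k=np.linalg.lstsq(np.c_[r,-q],p-o,rcond=None)[0];print(o+r*k[0],p+q*k[1])
tri((92,199),(163,347))
m=np.array([599.4,155.1,8]);u=np.array([.232,.973,0]);
f=lambda p,k,ox,oy:((p[0]+.5)/k-.5+ox,(p[1]+.5)/k-.5+oy)
for p in[(457,180),(340,180),(320,110),(290,225)]:
    q=at(t,*f(p,5,105,145),48); print("plate pt mag y",(q-m)@u, "x",(q-m)@[.973,-.232,0])
E
python3 go.py 585 97 190 76.6
```

```text
[560.75938814 309.30947267   5.67378488] [562.22818523 310.05026751   6.054423  ]
plate pt mag y -69.65398084240128 x 6.381836410308267
plate pt mag y -23.27134262345724 x -3.601363223455982
plate pt mag y -8.762325045580713 x 22.676623960134144
plate pt mag y -7.700963085763879 x -25.751369260119244
turn deg [-0.03 -0.   -9.74] then shift cm [-44.1  -38.59   4.11] pos [245.5 574.6 231.1] F [-0.4 -0.5  0.1] w 85.7 t 0.35
```

```bash
python3 -m handwheel '[[[0,0,0,0,0,-4.87,1],[0,0,0,0,0,-4.87,1],[-2.6,-2.27,0.24,0,0,0,1],[-2.6,-2.27,0.24,0,0,0,1],[-2.6,-2.27,0.24,0,0,0,1],[-2.6,-2.27,0.24,0,0,0,1],[-2.6,-2.27,0.24,0,0,0,1],[-2.6,-2.27,0.24,0,0,0,1]]]'
python3 -m handwheel '[[[-2.6,-2.27,0.24,0,0,0,1],[-2.6,-2.27,0.24,0,0,0,1],[-2.6,-2.27,0.24,0,0,0,1],[-2.6,-2.27,0.24,0,0,0,1],[-2.6,-2.27,0.24,0,0,0,1],[-2.6,-2.27,0.24,0,0,0,1],[-2.6,-2.27,0.24,0,0,0,1],[-2.6,-2.27,0.24,0,0,0,1]]]'
python3 -m handwheel '[[[-2.6,-2.27,0.24,0,0,0,1],[-2.6,-2.27,0.24,0,0,0,1],[-2.6,-2.27,0.24,0,0,0,1],[0,0,0,0,0,0,1]]]'
python3 - <<'E'
from h import *
d=optics.snapshot("wrist");np.savez("w1.npz",**d)
cv2.imwrite("pics/w1.png",cv2.resize(d["pixels"][:,:,::-1],(768,576)))
for n,p in dict(knobtop=(595.2,141,84),base0=(599.4,155.1,8)).items(): print(n,np.array(proj(d,p,True))*1.5)
E
python3 go.py 595 139 55 76.6
```

```text
clock: 1.02
ee_pos: [366.4, 404.8, 217.0]
tool_rot: [[-0.973, 0.231, 0.0], [0.231, 0.973, 0.0], [-0.0, 0.0, -1.0]]
contact_force: [-0.1, 0.1, -0.7]
gripper_width: 85.5
grip_force: 0.0
clock: 1.68
ee_pos: [526.9, 179.7, 197.8]
tool_rot: [[-0.973, 0.232, 0.0], [0.232, 0.973, 0.0], [-0.0, 0.0, -1.0]]
contact_force: [0.0, -0.1, 0.2]
gripper_width: 85.1
grip_force: 0.0
clock: 2.02
ee_pos: [590.9, 91.4, 190.4]
tool_rot: [[-0.972, 0.237, 0.005], [0.237, 0.972, -0.003], [-0.006, -0.001, -1.0]]
contact_force: [0.7, 0.1, 0.0]
gripper_width: 85.6
grip_force: 0.0
knobtop [466.74330164 275.10955741]
base0 [467.38933964 250.35322076]
turn deg [-0.    0.1  -0.26] then shift cm [ 0.4   4.54 13.53] pos [588.4  93.9 190.3] F [0.1 0.8 0.5] w 85.7 t 2.07
```

View pics/w1.png

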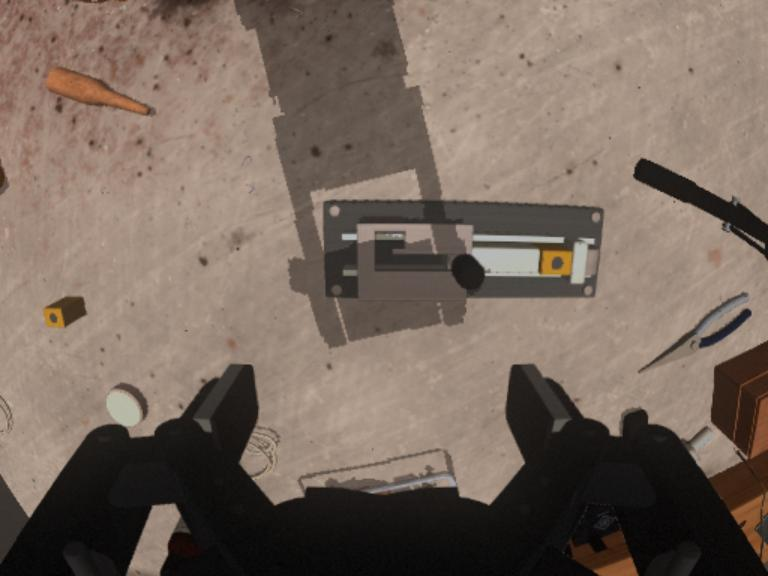

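The wrist view shows the knob at (467,272) against a predicted top of (467,275). Base corners are near (324,200), (603,208), (600,297), (326,296); I refine the pose and slot end from those.

```bash
cat >> h.py <<'E'
def atf(d,u,v,z):
    x,y=(u-d["cx"]),(v-d["cy"]);r=np.hypot(x,y);th=r/d["fx"]
    T=np.array(d["cam_to_world"]);q=T[:3,:3]@np.array([np.sin(th)*x/r,np.sin(th)*y/r,np.cos(th)])
    return T[:3,3]+q*(z-T[2,3])/q[2]
E
python3 - <<'E'
from h import *
d=dict(np.load("w1.npz"))
C=np.array([atf(d,a/1.5,b/1.5,8) for a,b in[(324,200),(603,208),(600,297),(326,296)]])
print(C.round(1));m=C.mean(0);fw=(C[1]+C[2]-C[0]-C[3])/2;si=(C[3]+C[2]-C[0]-C[1])/2
print(m,np.linalg.norm(fw),np.linalg.norm(si),np.degrees(np.arctan2(fw[1],fw[0])),np.degrees(np.arctan2(si[1],si[0])))
u=fw/np.linalg.norm(fw)
for p in[(375,255),(376,236),(473,230)]:
    q=atf(d,p[0]/1.5,p[1]/1.5,48);print((q-m)@u)
for p in[(555,262)]:
    q=atf(d,p[0]/1.5,p[1]/1.5,44);print("blank1",q,m+u*56)
E
python3 go.py 594.5 138 55 76.6
```

```text
[[537.6  60.5   8. ]
 [590.1 271.6   8. ]
 [663.4 260.2   8. ]
 [608.8  42.4   8. ]]
[599.94283323 158.64357886   8.        ] 221.0295837901399 73.76629566587026 75.98542740651254 -11.554539764073171
-72.40245481013856
-71.76452224264743
-8.374012969313188
blank1 [612.7822435  210.37874589  44.        ] [613.50427889 212.97669208   8.        ]
turn deg [-0.    0.1  -0.26] then shift cm [ 0.43  4.43 13.53] pos [588.4  93.9 190.3] F [0.1 0.8 0.5] w 85.7 t 2.07
```

```bash
python3 go.py 595.5 139 56 76.6; python3 -m handwheel '[[[0.15,2.3,1.5,0,0,-0.26,1],[0.15,2.25,2.5,0,0,0,1],[0,0,3,0,0,0,1],[0,0,3,0,0,0,1],[0,0,2,0,0,0,1],[0,0,1.4,0,0,0,1],[0,0,0,0,0,0,1]]]'; python3 go.py 595.5 139 56 76.6
```

```text
turn deg [-0.    0.1  -0.26] then shift cm [ 0.35  4.55 13.43] pos [588.4  93.9 190.3] F [0.1 0.8 0.5] w 85.7 t 2.07
clock: 2.65
ee_pos: [590.1, 142.9, 53.3]
tool_rot: [[-0.974, 0.226, -0.008], [0.226, 0.974, -0.0], [0.007, -0.002, -1.0]]
contact_force: [-0.5, 0.2, -0.5]
gripper_width: 85.5
grip_force: 0.0
turn deg [-0.11 -0.43  0.34] then shift cm [-0.61 -0.25 -0.27] pos [590.1 142.9  53.3] F [-0.5  0.2 -0.5] w 85.5 t 2.65
```

```bash
python3 -m handwheel '[[[0,0,0,0,0,0,1],[0,0,0,0,0,0,1],[0,0,0,0,0,0,1]]]'; python3 go.py 595.5 139 56 76.6
```

```text
clock: 2.9
ee_pos: [594.5, 142.3, 58.1]
tool_rot: [[-0.974, 0.227, 0.003], [0.227, 0.974, 0.0], [-0.003, 0.001, -1.0]]
contact_force: [-0.0, 0.2, 0.9]
gripper_width: 85.3
grip_force: 0.0
turn deg [0.05 0.15 0.29] then shift cm [-0.17 -0.3   0.21] pos [594.5 142.3  58.1] F [-0.   0.2  0.9] w 85.3 t 2.9
```

```bash
python3 -m handwheel '[[[-0.1,-0.3,0.1,0,0,0.2,1],[0,0,0,0,0,0,1],[0,0,0,0,0,0,0.3],[0,0,0,0,0,0,-0.1],[0,0,0,0,0,0,-0.3],[0,0,0,0,0,0,-0.4]]]'; python3 go.py 595.5 139 56 76.6
python3 - <<'E'
from h import *
d=optics.snapshot("wrist");np.savez("w2.npz",**d)
cv2.imwrite("pics/w2.png",cv2.resize(d["pixels"][:,:,::-1],(768,576)))
E
```

```text
clock: 3.4
ee_pos: [593.9, 138.7, 55.6]
tool_rot: [[-0.973, 0.231, 0.0], [0.231, 0.973, 0.0], [-0.0, 0.0, -1.0]]
contact_force: [-0.7, 0.2, -0.3]
gripper_width: 38.8
grip_force: 0.0
turn deg [0.   0.   0.06] then shift cm [-0.15  0.07 -0.04] pos [593.9 138.7  55.6] F [-0.7  0.2 -0.3] w 38.8 t 3.4
```

View pics/w2.png

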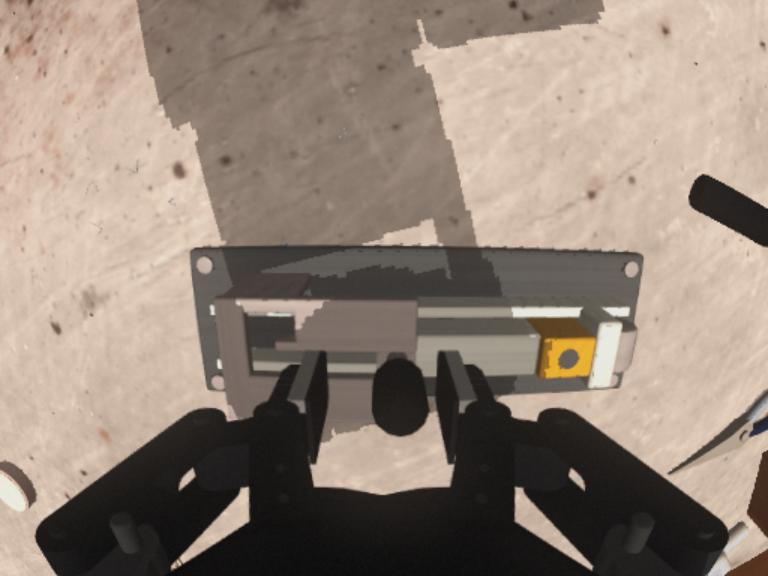

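The knob sits at (400,395), about 5 mm ahead of the middle of the pads (384), as intended. The slot's end is at column ~247. Now I close.

```bash
python3 -m handwheel '[[[0,0,0,0,0,0,-0.55],[0,0,0,0,0,0,-0.65],[0,0,0,0,0,0,-0.75],[0,0,0,0,0,0,-0.85],[0,0,0,0,0,0,-1],[0,0,0,0,0,0,-1]]]'; python3 - <<'E'
from h import *
d=dict(np.load("w2.npz"));u=np.array([.232,.973,0]);v=np.array([.973,-.232,0])
C=[atf(d,a/1.5,b/1.5,8) for a,b in[(192,247),(643,252),(624,387),(207,390)]];m=np.mean(C,0)
print("m",m, [((c-m)@u).round(1) for c in C],[((c-m)@v).round(1) for c in C])
o=np.array([593.9,138.7,0])
for n,p,z in[("slot end",(250,355),48),("slot end pocket",(246,325),48),("knob top",(399,382),84),("tooth rear",(296,330),48),("blank1",(568,353),44),("plate rear",(217,330),48)]:
    q=atf(d,p[0]/1.5,p[1]/1.5,z);print(n,"rel m",((q-m)@u).round(1),((q-m)@v).round(1),"rel tcp",((q-o)@u).round(1),((q-o)@v).round(1))
s=telemetry.get_state();print(s["contact_force"],s["ee_pos"])
E
```

```text
clock: 3.95
ee_pos: [594.2, 139.0, 55.9]
tool_rot: [[-0.973, 0.231, 0.001], [0.231, 0.973, 0.0], [-0.001, 0.0, -1.0]]
contact_force: [-0.3, 2.8, 4.8]
gripper_width: 15.9
grip_force: 58.7
m [599.29429369 158.27047308   8.        ] [np.float64(-108.4), np.float64(108.0), np.float64(111.2), np.float64(-110.8)] [np.float64(-37.9), np.float64(-36.6), np.float64(37.9), np.float64(36.5)]
slot end rel m -71.2 -2.9 rel tcp -50.9 -2.2
slot end pocket rel m -71.4 -15.2 rel tcp -51.1 -14.5
knob top rel m -15.8 -11.6 rel tcp 4.5 -10.9
tooth rear rel m -52.3 -13.5 rel tcp -32.0 -12.8
blank1 rel m 54.7 -1.0 rel tcp 75.0 -0.3
plate rear rel m -83.5 -13.0 rel tcp -63.2 -12.3
[-0.30778165  2.82598835  4.8299347 ] [594.16933311 139.04453454  55.9025165 ]
```

```bash
cat > st.py <<'E'
from h import *
s=telemetry.get_state();m=np.array([599.4,157.8]);u=np.array([.232,.973]);v=np.array([.973,-.232])
F=s["contact_force"];p=s["ee_pos"]
print("t %.2f magx %.2f magy %.2f z %.1f Fx %.1f Fy %.1f Fz %.1f w %.1f g %.0f"%(s["clock"],(p[:2]-m)@v,(p[:2]-m)@u,p[2],F[:2]@v,F[:2]@u,F[2],s["gripper_width"],s["grip_force"]))
E
python3 st.py; python3 -m handwheel '[[[0,-0.3,0,0,0,0,-1],[0,-0.6,0,0,0,0,-1],[0,-0.7,0,0,0,0,-1],[0,-0.7,0,0,0,0,-1],[0,-0.6,0,0,0,0,-1],[0,-0.5,0,0,0,0,-1],[0,-0.3,0,0,0,0,-1],[0,0,0,0,0,0,-1]]]' >/dev/null; python3 st.py
python3 -m handwheel '[[[0,0,0,0,0,0,-1],[0,0,0,0,0,0,-1]]]' >/dev/null; python3 st.py
```

```text
t 3.95 magx -0.74 magy -19.46 z 55.9 Fx -1.0 Fy 2.7 Fz 4.8 w 15.9 g 59
t 4.62 magx -0.88 magy -57.22 z 55.9 Fx -0.5 Fy 3.9 Fz 5.7 w 15.7 g 59
t 4.78 magx -0.90 magy -56.66 z 55.9 Fx -1.3 Fy 4.2 Fz 6.2 w 16.1 g 59
```

```bash
cat > ck.py <<'E'
import sys
exec(open("st.py").read())
sys.exit(F[:2]@u>float(sys.argv[1]))
E
S='python3 ck.py 6.5'
python3 -m handwheel '[[[0,-0.1,0,0,0,0,-1],[0,-0.1,0,0,0,0,-1],[0,-0.1,0,0,0,0,-1]]]' >/dev/null && $S &&
python3 -m handwheel '[[[0,-0.1,0,0,0,0,-1],[0,-0.1,0,0,0,0,-1]]]' >/dev/null && $S &&
python3 -m handwheel '[[[0,-0.05,0,0,0,0,-1],[0,-0.05,0,0,0,0,-1]]]' >/dev/null && $S &&
python3 -m handwheel '[[[0,-0.05,0,0,0,0,-1],[0,0,0,0,0,0,-1]]]' >/dev/null && $S &&
python3 -m handwheel '[[[0,-0.05,0,0,0,0,-1],[0,0,0,0,0,0,-1]]]' >/dev/null && $S &&
python3 -m handwheel '[[[0,-0.05,0,0,0,0,-1],[0,0,0,0,0,0,-1]]]' >/dev/null && $S &&
python3 -m handwheel '[[[0,-0.05,0,0,0,0,-1],[0,0,0,0,0,0,-1]]]' >/dev/null && $S &&
python3 -m handwheel '[[[0,-0.05,0,0,0,0,-1],[0,0,0,0,0,0,-1]]]' >/dev/null && $S &&
python3 -m handwheel '[[[0,-0.05,0,0,0,0,-1],[0,0,0,0,0,0,-1]]]' >/dev/null && $S &&
python3 -m handwheel '[[[0,-0.05,0,0,0,0,-1],[0,0,0,0,0,0,-1]]]' >/dev/null && $S &&
python3 -m handwheel '[[[0,-0.05,0,0,0,0,-1],[0,0,0,0,0,0,-1]]]' >/dev/null && $S &&
python3 -m handwheel '[[[0,-0.05,0,0,0,0,-1],[0,0,0,0,0,0,-1]]]' >/dev/null && $S &&
python3 -m handwheel '[[[0,-0.05,0,0,0,0,-1],[0,0,0,0,0,0,-1]]]' >/dev/null && $S
```

```text
t 5.03 magx -0.91 magy -59.44 z 55.9 Fx -1.5 Fy 4.9 Fz 5.8 w 15.6 g 59False
```

```bash
sed -i 's/sys.exit(\(.*\))$/sys.exit(int(\1))/' ck.py; tail -1 ck.py
S='python3 ck.py 6.8'
python3 -m handwheel '[[[0,-0.1,0,0,0,0,-1],[0,-0.1,0,0,0,0,-1]]]' >/dev/null && $S &&
python3 -m handwheel '[[[0,-0.05,0,0,0,0,-1],[0,-0.05,0,0,0,0,-1]]]' >/dev/null && $S &&
python3 -m handwheel '[[[0,-0.05,0,0,0,0,-1],[0,0,0,0,0,0,-1]]]' >/dev/null && $S &&
python3 -m handwheel '[[[0,-0.05,0,0,0,0,-1],[0,0,0,0,0,0,-1]]]' >/dev/null && $S &&
python3 -m handwheel '[[[0,-0.05,0,0,0,0,-1],[0,0,0,0,0,0,-1]]]' >/dev/null && $S &&
python3 -m handwheel '[[[0,-0.05,0,0,0,0,-1],[0,0,0,0,0,0,-1]]]' >/dev/null && $S &&
python3 -m handwheel '[[[0,-0.05,0,0,0,0,-1],[0,0,0,0,0,0,-1]]]' >/dev/null && $S &&
python3 -m handwheel '[[[0,-0.05,0,0,0,0,-1],[0,0,0,0,0,0,-1]]]' >/dev/null && $S &&
python3 -m handwheel '[[[0,-0.05,0,0,0,0,-1],[0,0,0,0,0,0,-1]]]' >/dev/null && $S &&
python3 -m handwheel '[[[0,-0.05,0,0,0,0,-1],[0,0,0,0,0,0,-1]]]' >/dev/null && $S &&
python3 -m handwheel '[[[0,-0.05,0,0,0,0,-1],[0,0,0,0,0,0,-1]]]' >/dev/null && $S &&
python3 -m handwheel '[[[0,-0.05,0,0,0,0,-1],[0,0,0,0,0,0,-1]]]' >/dev/null && $S
```

```text
sys.exit(int(F[:2]@u>float(sys.argv[1])))
t 5.20 magx -0.90 magy -61.45 z 55.9 Fx -1.5 Fy 6.5 Fz 5.3 w 16.2 g 59
t 5.37 magx -0.93 magy -62.46 z 55.9 Fx -1.1 Fy 5.2 Fz 4.9 w 15.7 g 59
t 5.53 magx -0.94 magy -63.01 z 55.9 Fx -1.8 Fy 4.1 Fz 5.8 w 15.9 g 59
t 5.70 magx -0.92 magy -63.46 z 55.9 Fx -0.9 Fy 4.7 Fz 5.1 w 15.8 g 59
t 5.87 magx -0.95 magy -63.96 z 55.9 Fx -0.5 Fy 4.4 Fz 5.2 w 16.2 g 59
t 6.03 magx -0.93 magy -64.43 z 55.9 Fx -1.5 Fy 4.8 Fz 6.0 w 16.1 g 59
t 6.20 magx -0.92 magy -64.92 z 55.9 Fx -1.7 Fy 4.6 Fz 5.5 w 15.9 g 59
t 6.37 magx -0.94 magy -65.43 z 55.9 Fx -1.6 Fy 5.1 Fz 5.5 w 16.3 g 59
t 6.53 magx -0.93 magy -65.91 z 55.9 Fx -0.8 Fy 5.7 Fz 6.3 w 16.2 g 59
t 6.70 magx -0.94 magy -66.40 z 55.9 Fx -2.0 Fy 5.0 Fz 5.5 w 16.0 g 59
t 6.87 magx -0.94 magy -66.88 z 55.9 Fx -1.5 Fy 4.7 Fz 5.9 w 16.2 g 59
t 7.03 magx -0.95 magy -67.35 z 55.9 Fx -1.1 Fy 5.1 Fz 5.4 w 16.3 g 59
```

```bash

S='python3 ck.py 6.8'
python3 -m handwheel '[[[0,-0.04,0,0,0,0,-1],[0,0,0,0,0,0,-1]]]' >/dev/null && $S &&
python3 -m handwheel '[[[0,-0.04,0,0,0,0,-1],[0,0,0,0,0,0,-1]]]' >/dev/null && $S &&
python3 -m handwheel '[[[0,-0.04,0,0,0,0,-1],[0,0,0,0,0,0,-1]]]' >/dev/null && $S &&
python3 -m handwheel '[[[0,-0.04,0,0,0,0,-1],[0,0,0,0,0,0,-1]]]' >/dev/null && $S &&
python3 -m handwheel '[[[0,-0.04,0,0,0,0,-1],[0,0,0,0,0,0,-1]]]' >/dev/null && $S &&
python3 -m handwheel '[[[0,-0.04,0,0,0,0,-1],[0,0,0,0,0,0,-1]]]' >/dev/null && $S &&
python3 -m handwheel '[[[0,-0.04,0,0,0,0,-1],[0,0,0,0,0,0,-1]]]' >/dev/null && $S &&
python3 -m handwheel '[[[0,-0.04,0,0,0,0,-1],[0,0,0,0,0,0,-1]]]' >/dev/null && $S &&
python3 -m handwheel '[[[0,-0.04,0,0,0,0,-1],[0,0,0,0,0,0,-1]]]' >/dev/null && $S &&
python3 -m handwheel '[[[0,-0.04,0,0,0,0,-1],[0,0,0,0,0,0,-1]]]' >/dev/null && $S
```

```text
t 7.20 magx -0.92 magy -67.48 z 55.9 Fx -1.2 Fy 7.2 Fz 5.8 w 16.1 g 59
```

The force stepped up while motion stalled, so the end stop is at magy ≈ -67.5. I back off 1.2 mm and shift sideways.

```bash

python3 -m handwheel '[[[0,0.06,0,0,0,0,-1],[0,0.06,0,0,0,0,-1],[0,0,0,0,0,0,-1]]]' >/dev/null; python3 st.py
python3 -m handwheel '[[[0.2,0,0,0,0,0,-1],[0.2,0,0,0,0,0,-1],[0.2,0,0,0,0,0,-1],[0,0,0,0,0,0,-1]]]' >/dev/null; python3 st.py
```

```text
t 7.45 magx -0.95 magy -66.46 z 55.9 Fx -2.2 Fy 5.1 Fz 5.3 w 16.1 g 59
t 7.78 magx -6.04 magy -66.50 z 55.9 Fx 0.0 Fy 4.9 Fz 3.8 w 16.1 g 59
```

```bash

python3 -m handwheel '[[[0.2,0,0,0,0,0,-1],[0.2,0,0,0,0,0,-1],[0.15,0,0,0,0,0,-1],[0,0,0,0,0,0,-1]]]' >/dev/null; python3 st.py
python3 -m handwheel '[[[0.15,0,0,0,0,0,-1],[0.1,0,0,0,0,0,-1],[0,0,0,0,0,0,-1],[0,0,0,0,0,0,-1]]]' >/dev/null; python3 st.py
```

```text
t 8.12 magx -11.28 magy -66.46 z 55.9 Fx 1.6 Fy 5.7 Fz 3.9 w 16.2 g 59
t 8.45 magx -13.45 magy -66.48 z 55.9 Fx 0.8 Fy 4.8 Fz 4.3 w 15.8 g 59
```

```bash

python3 -m handwheel '[[[0.08,0,0,0,0,0,-1],[0.07,0,0,0,0,0,-1],[0,0,0,0,0,0,-1]]]' >/dev/null; python3 st.py
python3 -m handwheel '[[[0.05,0,0,0,0,0,-1],[0,0,0,0,0,0,-1]]]' >/dev/null; python3 st.py
```

```text
t 8.70 magx -14.86 magy -66.49 z 55.9 Fx 1.8 Fy 4.8 Fz 3.1 w 16.0 g 59
t 8.87 magx -15.24 magy -66.46 z 55.9 Fx 3.1 Fy 5.0 Fz 2.8 w 16.3 g 59
```

```bash
S='eval python3 st.py; python3 ck.py 99'
c(){ python3 - <<'E'
import sys;exec(open("st.py").read());sys.exit(int(F[:2]@u<2.5))
E
}
python3 -m handwheel '[[[0,0.08,0,0,0,0,-1],[0,0.07,0,0,0,0,-1],[0,0,0,0,0,0,-1]]]' >/dev/null; c &&
python3 -m handwheel '[[[0,0.05,0,0,0,0,-1],[0,0.05,0,0,0,0,-1]]]' >/dev/null && c &&
python3 -m handwheel '[[[0,0.05,0,0,0,0,-1],[0,0.05,0,0,0,0,-1]]]' >/dev/null && c &&
python3 -m handwheel '[[[0,0.05,0,0,0,0,-1],[0,0.05,0,0,0,0,-1]]]' >/dev/null && c &&
python3 -m handwheel '[[[0,0.05,0,0,0,0,-1],[0,0.05,0,0,0,0,-1]]]' >/dev/null && c &&
python3 -m handwheel '[[[0,0.05,0,0,0,0,-1],[0,0.05,0,0,0,0,-1]]]' >/dev/null && c
```

```text
t 9.12 magx -15.21 magy -64.98 z 55.9 Fx 0.7 Fy 4.7 Fz 3.1 w 16.1 g 59
t 9.28 magx -15.23 magy -64.09 z 55.9 Fx 1.6 Fy 4.9 Fz 4.8 w 15.9 g 59
t 9.45 magx -15.33 magy -63.15 z 55.9 Fx 1.5 Fy 5.7 Fz 4.4 w 16.1 g 59
t 9.62 magx -15.85 magy -62.28 z 55.9 Fx 1.1 Fy 5.2 Fz 4.7 w 16.2 g 59
t 9.78 magx -16.20 magy -61.33 z 55.9 Fx 1.6 Fy 4.2 Fz 5.7 w 16.2 g 59
t 9.95 magx -16.22 magy -60.36 z 55.9 Fx 1.3 Fy 4.2 Fz 4.7 w 16.1 g 59
```

```bash

c(){ python3 - <<'E'
import sys;exec(open("st.py").read());sys.exit(int(F[:2]@u<2.2))
E
}
python3 -m handwheel '[[[0,0.08,0,0,0,0,-1],[0,0.07,0,0,0,0,-1],[0,0,0,0,0,0,-1]]]' >/dev/null; c &&
python3 -m handwheel '[[[0,0.05,0,0,0,0,-1],[0,0.05,0,0,0,0,-1]]]' >/dev/null && c &&
python3 -m handwheel '[[[0,0.05,0,0,0,0,-1],[0,0,0,0,0,0,-1]]]' >/dev/null && c &&
python3 -m handwheel '[[[0,0.04,0,0,0,0,-1],[0,0,0,0,0,0,-1]]]' >/dev/null && c &&
python3 -m handwheel '[[[0,0.04,0,0,0,0,-1],[0,0,0,0,0,0,-1]]]' >/dev/null && c &&
python3 -m handwheel '[[[0,0.04,0,0,0,0,-1],[0,0,0,0,0,0,-1]]]' >/dev/null && c &&
python3 -m handwheel '[[[0,0.04,0,0,0,0,-1],[0,0,0,0,0,0,-1]]]' >/dev/null && c &&
python3 -m handwheel '[[[0,0.04,0,0,0,0,-1],[0,0,0,0,0,0,-1]]]' >/dev/null && c
```

```text
t 10.20 magx -16.21 magy -58.76 z 55.9 Fx 2.1 Fy 4.7 Fz 5.5 w 15.7 g 59
t 10.37 magx -16.22 magy -57.90 z 55.9 Fx 1.2 Fy 4.5 Fz 5.1 w 16.1 g 59
t 10.53 magx -16.23 magy -57.33 z 55.9 Fx 1.3 Fy 4.1 Fz 6.2 w 15.7 g 59
t 10.70 magx -16.20 magy -56.96 z 55.9 Fx 1.8 Fy 4.3 Fz 5.5 w 15.6 g 59
t 10.87 magx -16.22 magy -56.57 z 55.9 Fx 0.6 Fy 5.0 Fz 4.1 w 15.9 g 59
t 11.03 magx -16.23 magy -56.19 z 55.9 Fx 2.0 Fy 4.7 Fz 5.5 w 15.9 g 59
t 11.20 magx -16.24 magy -55.91 z 55.9 Fx 0.9 Fy 3.8 Fz 5.0 w 16.0 g 59
t 11.37 magx -16.26 magy -55.77 z 55.9 Fx 1.5 Fy 3.3 Fz 5.3 w 15.8 g 59
```

Seat is felt (motion stalls, force dropping), so I open gradually and rise.

```bash

python3 -m handwheel '[[[0,0.03,0,0,0,0,-1],[0,0,0,0,0,0,-0.75],[0,0,0,0,0,0,-0.6],[0,0,0,0,0,0,-0.4],[0,0,0,0,0,0,-0.1],[0,0,0,0,0,0,-0.1],[0,0,0,0,0,0,-0.1]]]' >/dev/null; python3 st.py
python3 - <<'E'
from h import *
d=optics.snapshot("wrist");np.savez("w3.npz",**d)
cv2.imwrite("pics/w3.png",cv2.resize(d["pixels"][:,:,::-1],(768,576)))
E
```

```text
t 11.95 magx -18.10 magy -55.90 z 54.7 Fx -0.0 Fy 0.5 Fz -0.2 w 38.6 g 0
```

View pics/w3.png

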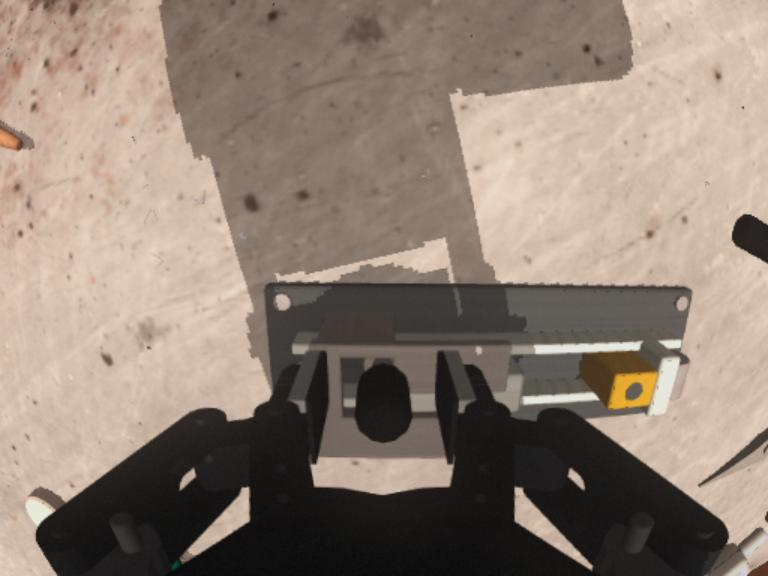

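The knob at (384,400) sits in the pocket with the fingers clear of it, and the gap ahead of the follower is open. I rise and turn toward the blank.

```bash

python3 -m handwheel '[[[0,0,-1,0,0,0,0.5],[0,0,-2.5,0,0,0,1],[0,0,-3,0,0,0,1],[0,0,0,0,0,7.05,1],[0,0,0,0,0,7.05,1],[0,0,0,0,0,7.05,1],[0,0,0,0,0,7.05,1],[0,0,0,0,0,7.05,1]]]' >/dev/null
python3 -m handwheel '[[[0,0,0,0,0,7.05,1],[0,0,0,0,0,7.05,1],[0,0,0,0,0,7.05,1],[0,0,0,0,0,7.05,1],[0,0,0,0,0,7.05,1],[0,0,0,0,0,7.05,1],[0,0,0,0,0,7.05,1],[0,0,0,0,0,0,1]]]' >/dev/null; python3 go.py 561 -199.6 120 -8; python3 -c "
from h import *;print(telemetry.get_state()['joint_positions'])"
```

```text
turn deg [ 0.01  0.01 -0.04] then shift cm [-30.58   3.38   0.11] pos [570.1 108.  121.1] F [ 0.2 -0.1 -0.1] w 85.4 t 13.33
[-5.26572929e-03  6.14746942e-01  1.64347599e+00 -2.13995013e-04
  8.83259409e-01  1.35269572e-01]
```

```bash

python3 -m handwheel '[[[-3,0.34,0,0,0,0,1],[-3.2,0.34,0,0,0,0,1],[-3.2,0.34,0,0,0,0,1],[-3.2,0.34,0,0,0,0,1],[-3.2,0.34,0,0,0,0,1],[-3.2,0.34,0,0,0,0,1],[-3.2,0.34,0,0,0,0,1],[-3.2,0.34,0,0,0,0,1]]]' >/dev/null
python3 -m handwheel '[[[-3,0.34,0.5,0,0,0,1],[-2,0.32,0.5,0,0,0,1],[0,0,1,0,0,0,1],[0,0,0,0,0,0,1],[0,0,0,0,0,0,1],[0,0,0,0,0,0,1]]]' >/dev/null; python3 go.py 561 -199.6 15 -8
python3 - <<'E'
from h import *
d=optics.snapshot("wrist");np.savez("w4.npz",**d)
cv2.imwrite("pics/w4.png",cv2.resize(d["pixels"][:,:,::-1],(768,576)))
s=telemetry.get_state();print(s["ee_pos"],"blank top pred",np.array(proj(d,(561,-199.6,36),True))*1.5,np.array(proj(d,(561,-199.6,0),True))*1.5)
E
```

```text
turn deg [-0.06 -0.04  0.19] then shift cm [-0.33  0.01  8.56] pos [ 561.3 -196.3  100.6] F [-0.5  0.6 -0.2] w 85.4 t 14.5
[ 561.62177428 -196.32041391  100.78470951] blank top pred [381.78841481 317.83430503] [381.77092995 296.41526902]
```

View pics/w4.png

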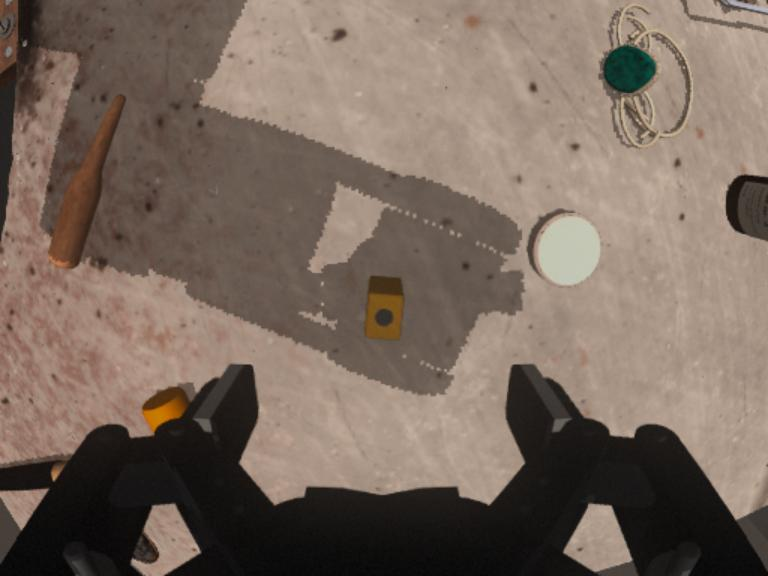

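The blank's top is centred at (384,317), within 1 mm of the prediction and square to the fingers. The tablet at (567,248) is clear. Descend with narrowed fingers.

```bash

python3 -m handwheel '[[[-0.3,0.05,1,0,0,0,0.4],[0,0,2,0,0,0,0],[0,0,2,0,0,0,0],[0,0,1.5,0,0,0,0],[0,0,0.8,0,0,0,0],[0,0,0.3,0,0,0,0],[0,0,0,0,0,0,0],[0,0,0,0,0,0,0]]]' >/dev/null;python3 go.py 561 -199.6 20.5 -8
python3 -m handwheel '[[[0,0,0.2,0,0,0,0],[0,0,0,0,0,0,0],[0,0,0,0,0,0,-0.2],[0,0,0,0,0,0,-0.2]]]' >/dev/null;python3 go.py 561 -199.6 20.5 -8
```

```text
turn deg [0.05 0.02 0.09] then shift cm [ 0.1  -0.14  0.44] pos [ 562.2 -200.8   24.9] F [-0.3 -0.7  0.3] w 42.6 t 15.22
turn deg [0.05 0.02 0.06] then shift cm [ 0.12 -0.12  0.25] pos [ 562. -201.   23.] F [ 0.  -0.1 -0.1] w 34.1 t 15.55
```

```bash

python3 -m handwheel '[[[0.1,-0.05,0.2,0,0,0,-0.2],[0,0,0,0,0,0,-0.4],[0,0,0,0,0,0,-0.6],[0,0,0,0,0,0,-0.8],[0,0,0,0,0,0,-1],[0,0,0,0,0,0,-1],[0,0,0,0,0,0,-1]]]' >/dev/null;python3 go.py 561 -199.6 21 -8; python3 st.py
python3 -m handwheel '[[[0,0,-1,0,0,0,-1],[0,0,-2,0,0,0,-1],[0,0,-2.5,0,0,0,-1],[0,0,-2.5,0,0,0,-1],[0,0,-2,0,0,0,-1],[0,0,0,0,0,0,-1],[0,0,0,0,0,0,-1],[0,0,0,0,0,0,-1]]]' >/dev/null;python3 st.py
python3 - <<'E'
from h import *
d=optics.snapshot("wrist");np.savez("w5.npz",**d)
cv2.imwrite("pics/w5.png",cv2.resize(d["pixels"][150:384,100:412,::-1],None,fx=2.4,fy=2.4))
E
```

```text
turn deg [ 0.   -0.    0.06] then shift cm [ 0.01 -0.04 -0.03] pos [ 561.4 -199.7   20.7] F [-0.1  0.5  2.2] w 16.5 t 16.13
t 16.13 magx 45.98 magy -356.69 z 20.7 Fx -0.3 Fy 0.4 Fz 2.2 w 16.5 g 59
t 16.80 magx 45.14 magy -356.48 z 119.9 Fx 1.1 Fy 0.0 Fz -2.2 w 16.3 g 59
```

View pics/w5.png

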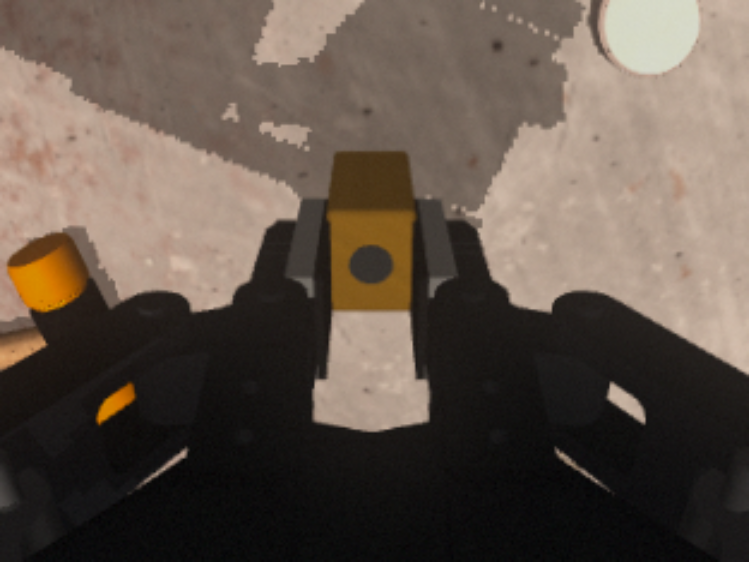

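The blank at (370,262) is held centred and square between the pads. I carry it over the track at z 120.

```bash
python3 - <<'E'
from h import *
d=dict(np.load("w5.npz"));s=telemetry.get_state()
C=np.array([atf(d,a/2.4+100,b/2.4+150,135.2) for a,b in[(330,213),(412,213),(411,310),(332,310)]])
T=s["tool_rot"].T@(C-s["ee_pos"]).T;print(T.T.round(1),T.mean(1).round(2))
E
python3 go.py 605.9 185 120 -13.4
```

```text
[[ 11.9  -7.7 -15.9]
 [ 11.9   8.5 -15.9]
 [-10.9   8.8 -16. ]
 [-10.9  -7.8 -15.9]] [  0.52   0.44 -15.93]
turn deg [-0.15 -0.05  5.46] then shift cm [38.43 -4.47 -0.07] pos [ 560.4 -199.2  119.3] F [-0.8 -0.1 -2. ] w 16.4 t 16.85
```

```bash

python3 -m handwheel '[[[0,0,0,0,0,5.46,-1],[2.5,-0.3,0,0,0,0,-1],[3.3,-0.38,0,0,0,0,-1],[3.3,-0.38,0,0,0,0,-1],[3.3,-0.38,0,0,0,0,-1],[3.3,-0.38,0,0,0,0,-1],[3.3,-0.38,0,0,0,0,-1],[3.3,-0.38,0,0,0,0,-1]]]' >/dev/null
python3 -m handwheel '[[[3.3,-0.38,0,0,0,0,-1],[3.3,-0.38,0,0,0,0,-1],[3.3,-0.38,0,0,0,0,-1],[3.0,-0.38,1,0,0,0,-1],[2,-0.3,1,0,0,0,-1],[1,-0.15,1,0,0,0,-1],[0.3,-0.04,0.7,0,0,0,-1],[0,0,0,0,0,0,-1]]]' >/dev/null
python3 -m handwheel '[[[0,0,0,0,0,0,-1],[0,0,0,0,0,0,-1],[0,0,0,0,0,0,-1]]]' >/dev/null
python3 go.py 605.9 185 76 -13.4;python3 st.py
python3 - <<'E'
from h import *
d=optics.snapshot("wrist");np.savez("w6.npz",**d,p=telemetry.get_state()["ee_pos"])
cv2.imwrite("pics/w6.png",cv2.resize(d["pixels"][120:340,120:392,::-1],None,fx=2.7,fy=2.7,interpolation=cv2.INTER_CUBIC))
E
```

```text
turn deg [ 0.04 -0.   -0.11] then shift cm [ 0.09 -0.08  0.8 ] pos [606.5 184.   84. ] F [ 0.4 -0.7 -0.8] w 16.2 t 18.43
t 18.43 magx 0.84 magy 27.10 z 84.0 Fx 0.5 Fy -0.6 Fz -0.8 w 16.2 g 59
```

View pics/w6.png

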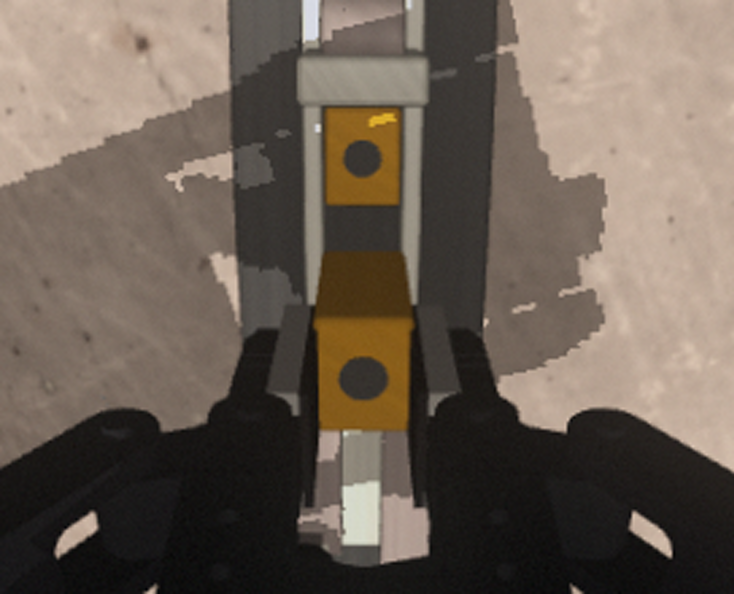

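The held blank at (363,378) is in line with the first blank (362,157) and the track walls (inner edges about 323 and 402 at row 180). I work out the exact offsets.

```bash
python3 - <<'E'
from h import *
d=dict(np.load("w6.npz"));p=d["p"];R=telemetry.get_state()["tool_rot"]
for n,q,z in[("stopL",(300,104),44),("stopR",(427,104),44),("b1 rearL",(325,205),44),("b1 rearR",(399,205),44),("wall outL",(304,200),24),("wall outR",(423,200),24),("in L",(322,230),24),("in R",(404,230),24),("wall outL2",(303,130),24),("wall outR2",(425,130),24),("held tl",(316,325),99.3),("held tr",(412,323),99.3),("held br",(409,430),99.3),("held bl",(318,430),99.3),("baseL",(231,60),8),("baseR",(495,60),8),("baseL2",(240,300),8),("baseR2",(486,300),8)]:
    w=atf(d,q[0]/2.7+120,q[1]/2.7+120,z);t=R.T@(w-p);print(n,t[:2].round(1))
E
```

```text
stopL [ 40.7 -14.4]
stopR [40.7 15. ]
b1 rearL [16.3 -8.9]
b1 rearR [16.3  8.7]
wall outL [ 11.6 -15.4]
wall outR [11.6 16. ]
in L [  3.3 -10.8]
in R [ 3.2 11.1]
wall outL2 [ 30.5 -15.3]
wall outR2 [30.4 16.2]
held tl [11.  -8.2]
held tr [11.4  8.7]
held br [-11.1   8.7]
held bl [-11.   -8.4]
baseL [ 47.2 -36.2]
baseR [47.1 36.6]
baseL2 [-24.3 -36.7]
baseR2 [-24.5  37. ]
```

```bash

python3 -m handwheel '[[[0,0,0.5,0,0,0,-1],[0,0,0.9,0,0,0,-1],[0,0,0.9,0,0,0,-1],[0,0,0.6,0,0,0,-1],[0,0,0.2,0,0,0,-1],[0,0,0,0,0,0,-1],[0,0,0,0,0,0,-1]]]' >/dev/null;python3 st.py
python3 -m handwheel '[[[0,0,0.4,0,0,0,-1],[0,0,0.4,0,0,0,-1],[0,0,0.2,0,0,0,-1],[0,0,0,0,0,0,-1]]]' >/dev/null;python3 st.py
```

```text
t 19.07 magx -0.18 magy 28.42 z 52.1 Fx -0.2 Fy 0.1 Fz -1.4 w 16.3 g 59
t 19.40 magx -0.47 magy 28.28 z 41.9 Fx 0.1 Fy -0.4 Fz -0.5 w 16.2 g 59
```

```bash
python3 - <<'E'
from h import *
d=dict(np.load("w6.npz"));m=np.array([599.4,157.8]);print(d["p"],(d["p"][:2]-m)@[.973,-.232],(d["p"][:2]-m)@[.232,.973])
E
python3 -m handwheel '[[[0,0,0,0,0,0,-1],[0,0,0,0,0,0,-1],[0,0,0,0,0,0,-1]]]' >/dev/null;python3 st.py
```

```text
[606.5757371  184.12862045  84.18685763] 0.8737522516275469 27.282518701729288
t 19.65 magx 0.14 magy 28.45 z 42.7 Fx 0.3 Fy -0.2 Fz -1.4 w 16.2 g 59
```

```bash

python3 -m handwheel '[[[0,0.07,0,0,0,0,-1],[0,0,0,0,0,0,-1],[0,0,0,0,0,0,-1]]]' >/dev/null;python3 st.py
python3 -m handwheel '[[[0,0,0.2,0,0,0,-1],[0,0,0.2,0,0,0,-1],[0,0,0.2,0,0,0,-1],[0,0,0.2,0,0,0,-1],[0,0,0,0,0,0,-1]]]' >/dev/null;python3 st.py
```

```text
t 19.90 magx 0.82 magy 28.42 z 42.7 Fx -0.3 Fy 0.5 Fz -1.5 w 16.3 g 59
t 20.32 magx 0.25 magy 28.22 z 33.9 Fx 0.2 Fy 0.6 Fz -1.6 w 16.4 g 59
```

```bash

python3 -m handwheel '[[[0,0.03,0.15,0,0,0,-1],[0,0,0.15,0,0,0,-1],[0,0,0.1,0,0,0,-1],[0,0,0,0,0,0,-1],[0,0,0,0,0,0,-1]]]' >/dev/null;python3 st.py
python3 -m handwheel '[[[0,0,0.06,0,0,0,-1],[0,0,0,0,0,0,-1],[0,0,0,0,0,0,-1]]]' >/dev/null;python3 st.py
```

```text
t 20.73 magx 0.93 magy 28.39 z 30.4 Fx -0.0 Fy -0.3 Fz 0.6 w 16.2 g 59
t 20.98 magx 1.00 magy 28.42 z 30.0 Fx 0.8 Fy -0.1 Fz -1.0 w 16.6 g 59
```

```bash

python3 -m handwheel '[[[0,0,0.06,0,0,0,-1],[0,0,0,0,0,0,-1]]]' >/dev/null;python3 st.py
python3 -m handwheel '[[[0,0,0.05,0,0,0,-1],[0,0,0,0,0,0,-1]]]' >/dev/null;python3 st.py
python3 -m handwheel '[[[0,0,0.04,0,0,0,-1],[0,0,0,0,0,0,-1]]]' >/dev/null;python3 st.py
```

```text
t 21.15 magx 0.97 magy 28.41 z 29.3 Fx -0.3 Fy -0.7 Fz -1.8 w 16.6 g 59
t 21.32 magx 0.89 magy 28.37 z 28.7 Fx 0.1 Fy 0.3 Fz -1.1 w 16.5 g 59
t 21.48 magx 0.93 magy 28.39 z 28.7 Fx -0.9 Fy -0.8 Fz 1.2 w 16.3 g 59
```

On the floor (z stalled, Fz rising). I release and rise.

```bash

python3 -m handwheel '[[[0,0,0,0,0,0,-0.7],[0,0,0,0,0,0,-0.5],[0,0,0,0,0,0,-0.3],[0,0,0,0,0,0,-0.2],[0,0,0,0,0,0,-0.2],[0,0,-0.3,0,0,0,-0.2],[0,0,-1,0,0,0,-0.1]]]' >/dev/null;python3 st.py
python3 -m handwheel '[[[0,0,-1.5,0,0,0,0],[0,0,-2,0,0,0,0],[0,0,-2,0,0,0,0],[0,0,-2,0,0,0,0],[0,0,0,0,0,0,0],[0,0,0,0,0,0,0],[0,0,0,0,0,0,0]]]' >/dev/null;python3 st.py
python3 - <<'E'
from h import *
d=optics.snapshot("wrist");np.savez("w7.npz",**d,p=telemetry.get_state()["ee_pos"],R=telemetry.get_state()["tool_rot"])
cv2.imwrite("pics/w7.png",cv2.resize(d["pixels"][90:360,90:422,::-1],None,fx=2.2,fy=2.2,interpolation=cv2.INTER_CUBIC))
E
```

```text
t 22.07 magx -0.13 magy 27.92 z 40.4 Fx -0.2 Fy -0.5 Fz -0.3 w 38.3 g 0
t 22.65 magx 0.51 magy 28.22 z 116.3 Fx -0.7 Fy -0.2 Fz -0.4 w 42.4 g 0
```

View pics/w7.png

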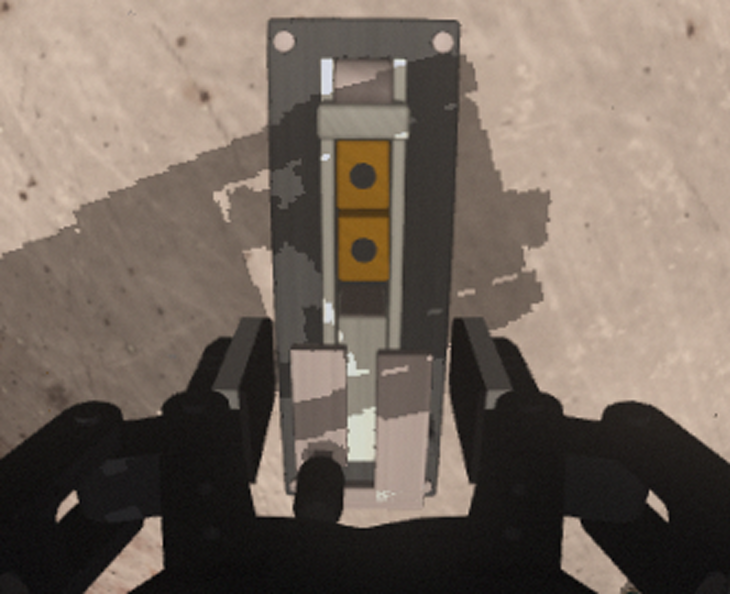

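Both blanks stand in line at (362,176) and (363,249), and the knob is still hooked at (320,490). I turn back and go over the knob.

```bash

python3 -m handwheel '[[[0,0,0,0,0,-7,0],[0,0,0,0,0,-7,0],[0,0,0,0,0,-7,0],[0,0,0,0,0,-7,0],[0,0,0,0,0,-7,0],[0,0,0,0,0,-7,0],[0,0,0,0,0,-7,0],[0,0,0,0,0,-7,0]]]' >/dev/null
python3 -m handwheel '[[[0,0,0,0,0,-7,0],[0,0,0,0,0,-7,0],[0,0,0,0,0,-7,0],[0,0,0,0,0,-7,0],[0,0,0,0,0,-5.9,0],[0,0,0,0,0,0,0],[0,0,0,0,0,0,0],[0,0,0,0,0,0,0]]]' >/dev/null
python3 go.py 570.4 105.1 100 76.6
```

```text
turn deg [-0.03 -0.09 -0.23] then shift cm [ 1.65 -8.62  1.55] pos [606.4 185.1 115.5] F [0.1 0.6 0.4] w 42.8 t 24.03
```

```bash

python3 -m handwheel '[[[0.3,-1.5,0,0,0,-0.2,0],[0.4,-2.2,0,0,0,0,0],[0.4,-2.2,0.4,0,0,0,0],[0.35,-1.7,0.4,0,0,0,0],[0.2,-1,0.4,0,0,0,0],[0,0,0.3,0,0,0,0],[0,0,0,0,0,0,0],[0,0,0,0,0,0,0]]]' >/dev/null
python3 go.py 570.4 105.1 56 76.6
python3 - <<'E'
from h import *
# knob relative to TCP expected: check dark blob in wrist view by projection
d=optics.snapshot("wrist");s=telemetry.get_state();R=s["tool_rot"]
g=cv2.cvtColor(d["pixels"],cv2.COLOR_RGB2GRAY)
k=np.array([599.4,157.8,84])+(-16.2)*np.array([.973,-.232,0])-55.8*np.array([.232,.973,0])
print("pred knob top px",proj(d,k,True),"tool frame",R.T@(k-s["ee_pos"]))
u,v=map(int,np.round(proj(d,k,True)))
for r in range(v-30,v+31,6): print(r,(np.where(g[r,u-40:u+41]<45)[0]+u-40)[[0,-1]] if (g[r,u-40:u+41]<45).any() else None)
E
```

```text
turn deg [0.03 0.03 0.09] then shift cm [ 0.1  -0.11  4.53] pos [571.6 105.9 101.3] F [ 0.3  1.  -0. ] w 42.7 t 24.7
pred knob top px (np.float64(257.1577740063391), np.float64(232.52689860402938)) tool frame [ 1.34892043  0.86859541 17.46238177]
203 None
209 [251 263]
215 [244 268]
221 [243 269]
227 [243 270]
233 [243 270]
239 [245 297]
245 [295 297]
251 [295 297]
257 [295 297]
263 [294 297]
```

Knob is where predicted. Descend and grip.

```bash

python3 -m handwheel '[[[0.05,-0.05,0.8,0,0,0,0],[0.05,-0.05,1.3,0,0,0,0],[0,0,1.3,0,0,0,0],[0,0,0.8,0,0,0,0],[0,0,0.3,0,0,0,0],[0,0,0,0,0,0,0],[0,0,0,0,0,0,0],[0,0,0,0,0,0,0]]]' >/dev/null;python3 st.py; python3 go.py 570.4 105.1 56 76.6
```

```text
t 25.42 magx -15.89 magy -58.38 z 56.9 Fx -0.1 Fy -0.1 Fz 0.0 w 42.7 g 0
turn deg [0.02 0.07 0.11] then shift cm [0.01 0.04 0.09] pos [570.4 104.7  56.9] F [-0.2 -0.1  0. ] w 42.7 t 25.42
```

```bash

python3 -m handwheel '[[[0,0,0.05,0,0,0,-0.3],[0,0,0,0,0,0,-0.45],[0,0,0,0,0,0,-0.6],[0,0,0,0,0,0,-0.7],[0,0,0,0,0,0,-0.8],[0,0,0,0,0,0,-1],[0,0,0,0,0,0,-1],[0,0,0,0,0,0,-1]]]' >/dev/null;python3 st.py
python3 -m handwheel '[[[0,0,0,0,0,0,-1]]]' >/dev/null;python3 st.py
```

```text
t 26.08 magx -15.06 magy -57.92 z 56.8 Fx 0.3 Fy 4.7 Fz 4.3 w 15.6 g 59
t 26.17 magx -15.03 magy -57.91 z 56.9 Fx 1.3 Fy 4.7 Fz 5.2 w 16.1 g 59
```

```bash
S='python3 ck.py 7'
python3 -m handwheel '[[[0,-0.1,0,0,0,0,-1],[0,-0.1,0,0,0,0,-1]]]' >/dev/null && $S &&
python3 -m handwheel '[[[0,-0.1,0,0,0,0,-1],[0,-0.1,0,0,0,0,-1]]]' >/dev/null && $S &&
python3 -m handwheel '[[[0,-0.1,0,0,0,0,-1],[0,-0.05,0,0,0,0,-1]]]' >/dev/null && $S &&
python3 -m handwheel '[[[0,-0.05,0,0,0,0,-1],[0,-0.05,0,0,0,0,-1]]]' >/dev/null && $S &&
python3 -m handwheel '[[[0,-0.05,0,0,0,0,-1],[0,0,0,0,0,0,-1]]]' >/dev/null && $S &&
python3 -m handwheel '[[[0,-0.05,0,0,0,0,-1],[0,0,0,0,0,0,-1]]]' >/dev/null && $S &&
python3 -m handwheel '[[[0,-0.05,0,0,0,0,-1],[0,0,0,0,0,0,-1]]]' >/dev/null && $S
```

```text
t 26.33 magx -15.06 magy -59.89 z 56.9 Fx 0.9 Fy 4.6 Fz 4.6 w 16.0 g 59
t 26.50 magx -15.10 magy -61.95 z 56.8 Fx 0.3 Fy 5.3 Fz 5.9 w 15.9 g 59
t 26.67 magx -15.10 magy -63.47 z 56.8 Fx 0.6 Fy 4.8 Fz 6.2 w 16.1 g 59
t 26.83 magx -15.08 magy -64.41 z 56.9 Fx 1.2 Fy 5.6 Fz 5.4 w 15.9 g 59
t 27.00 magx -15.13 magy -65.00 z 56.8 Fx 1.5 Fy 4.6 Fz 5.9 w 16.1 g 59
t 27.17 magx -15.08 magy -65.44 z 56.8 Fx 0.7 Fy 4.8 Fz 6.0 w 15.5 g 59
t 27.33 magx -15.08 magy -65.95 z 56.8 Fx 1.1 Fy 5.4 Fz 4.6 w 16.2 g 59
```

```bash
S='python3 ck.py 7.5'
python3 -m handwheel '[[[0,-0.04,0,0,0,0,-1],[0,0,0,0,0,0,-1]]]' >/dev/null && $S && 
python3 -m handwheel '[[[-0.1,0,0,0,0,0,-1],[-0.1,0,0,0,0,0,-1],[0,0,0,0,0,0,-1]]]' >/dev/null && $S &&
python3 -m handwheel '[[[-0.1,0,0,0,0,0,-1],[-0.1,0,0,0,0,0,-1],[0,0,0,0,0,0,-1]]]' >/dev/null && $S
```

```text
t 27.50 magx -15.08 magy -66.35 z 56.9 Fx 1.7 Fy 5.1 Fz 5.2 w 15.8 g 59
t 27.75 magx -13.08 magy -66.32 z 56.9 Fx 1.4 Fy 4.2 Fz 5.6 w 16.1 g 59
t 28.00 magx -11.21 magy -66.34 z 56.8 Fx 1.9 Fy 4.5 Fz 5.9 w 15.8 g 59
```

```bash
S='python3 st.py'
python3 -m handwheel '[[[-0.15,0,0,0,0,0,-1],[-0.15,0,0,0,0,0,-1],[-0.1,0,0,0,0,0,-1]]]' >/dev/null && $S && 
python3 -m handwheel '[[[-0.15,0,0,0,0,0,-1],[-0.15,0,0,0,0,0,-1],[-0.1,0,0,0,0,0,-1],[0,0,0,0,0,0,-1]]]' >/dev/null && $S
```

```text
t 28.25 magx -7.46 magy -66.31 z 56.8 Fx 0.2 Fy 5.3 Fz 7.3 w 15.9 g 59
t 28.58 magx -3.41 magy -66.33 z 56.8 Fx 0.6 Fy 5.2 Fz 6.1 w 15.6 g 59
```

```bash
c(){ python3 - <<'E'
import sys;exec(open("st.py").read());sys.exit(int(F[:2]@v<-2.0))
E
}
python3 -m handwheel '[[[-0.05,0,0,0,0,0,-1],[-0.05,0,0,0,0,0,-1],[0,0,0,0,0,0,-1]]]' >/dev/null; c &&
python3 -m handwheel '[[[-0.05,0,0,0,0,0,-1],[0,0,0,0,0,0,-1]]]' >/dev/null && c &&
python3 -m handwheel '[[[-0.05,0,0,0,0,0,-1],[0,0,0,0,0,0,-1]]]' >/dev/null && c &&
python3 -m handwheel '[[[-0.04,0,0,0,0,0,-1],[0,0,0,0,0,0,-1]]]' >/dev/null && c &&
python3 -m handwheel '[[[-0.04,0,0,0,0,0,-1],[0,0,0,0,0,0,-1]]]' >/dev/null && c
```

```text
t 28.83 magx -2.68 magy -66.32 z 56.8 Fx 0.7 Fy 5.2 Fz 6.2 w 15.8 g 59
t 29.00 magx -2.21 magy -66.32 z 56.9 Fx -0.1 Fy 3.2 Fz 6.6 w 16.1 g 59
t 29.17 magx -1.78 magy -66.33 z 56.8 Fx 0.1 Fy 5.1 Fz 5.9 w 15.7 g 59
t 29.33 magx -1.40 magy -66.33 z 56.9 Fx 0.4 Fy 5.1 Fz 6.2 w 16.1 g 59
t 29.50 magx -0.99 magy -66.32 z 56.8 Fx 0.6 Fy 5.0 Fz 6.2 w 15.6 g 59
```

```bash
c(){ python3 - <<'E'
import sys;exec(open("st.py").read());sys.exit(int(F[:2]@v<-1.8))
E
}
python3 -m handwheel '[[[-0.04,0,0,0,0,0,-1],[0,0,0,0,0,0,-1]]]' >/dev/null; c &&
python3 -m handwheel '[[[-0.04,0,0,0,0,0,-1],[0,0,0,0,0,0,-1]]]' >/dev/null && c &&
python3 -m handwheel '[[[-0.04,0,0,0,0,0,-1],[0,0,0,0,0,0,-1]]]' >/dev/null && c &&
python3 -m handwheel '[[[-0.03,0,0,0,0,0,-1],[0,0,0,0,0,0,-1]]]' >/dev/null && c &&
python3 -m handwheel '[[[-0.03,0,0,0,0,0,-1],[0,0,0,0,0,0,-1]]]' >/dev/null && c
```

```text
t 29.67 magx -0.78 magy -66.32 z 56.8 Fx -0.9 Fy 4.6 Fz 6.4 w 15.5 g 59
t 29.83 magx -0.70 magy -66.33 z 56.8 Fx -1.0 Fy 4.8 Fz 6.4 w 15.7 g 59
t 30.00 magx -0.68 magy -66.31 z 56.8 Fx -0.4 Fy 5.0 Fz 8.2 w 15.6 g 59
t 30.17 magx -0.65 magy -66.34 z 56.8 Fx -1.1 Fy 5.4 Fz 7.6 w 15.9 g 59
t 30.33 magx -0.58 magy -66.34 z 56.8 Fx -1.9 Fy 5.5 Fz 7.8 w 15.7 g 59
```

```bash
S='python3 st.py'
python3 -m handwheel '[[[0.05,0,0,0,0,0,-1],[0,0.1,0,0,0,0,-1],[0,0.15,0,0,0,0,-1],[0,0.15,0,0,0,0,-1],[0,0,0,0,0,0,-1]]]' >/dev/null && $S && 
python3 -m handwheel '[[[0,0.2,0,0,0,0,-1],[0,0.2,0,0,0,0,-1],[0,0.2,0,0,0,0,-1],[0,0.2,0,0,0,0,-1],[0,0,0,0,0,0,-1]]]' >/dev/null && $S
```

```text
t 30.75 magx -0.65 magy -62.14 z 56.8 Fx -1.4 Fy 5.6 Fz 7.0 w 15.8 g 59
t 31.17 magx -0.62 magy -54.15 z 56.8 Fx -0.2 Fy 4.9 Fz 7.0 w 15.7 g 59
```

```bash
S='python3 st.py'
python3 -m handwheel '[[[0,0.2,0,0,0,0,-1],[0,0.2,0,0,0,0,-1],[0,0.2,0,0,0,0,-1],[0,0.1,0,0,0,0,-1],[0,0,0,0,0,0,-1]]]' >/dev/null && $S
```

```text
t 31.58 magx -0.54 magy -47.33 z 56.8 Fx -1.5 Fy 4.4 Fz 7.2 w 15.9 g 59
```

```bash
c(){ python3 - <<'E'
import sys;exec(open("st.py").read());sys.exit(int(F[:2]@u<1.5))
E
}
python3 -m handwheel '[[[0,0.1,0,0,0,0,-1],[0,0.1,0,0,0,0,-1]]]' >/dev/null; c &&
python3 -m handwheel '[[[0,0.1,0,0,0,0,-1],[0,0.1,0,0,0,0,-1]]]' >/dev/null && c &&
python3 -m handwheel '[[[0,0.05,0,0,0,0,-1],[0,0.05,0,0,0,0,-1]]]' >/dev/null && c &&
python3 -m handwheel '[[[0,0.05,0,0,0,0,-1],[0,0.05,0,0,0,0,-1]]]' >/dev/null && c &&
python3 -m handwheel '[[[0,0.05,0,0,0,0,-1],[0,0.05,0,0,0,0,-1]]]' >/dev/null && c &&
python3 -m handwheel '[[[0,0.05,0,0,0,0,-1],[0,0,0,0,0,0,-1]]]' >/dev/null && c &&
python3 -m handwheel '[[[0,0.05,0,0,0,0,-1],[0,0,0,0,0,0,-1]]]' >/dev/null && c &&
python3 -m handwheel '[[[0,0.05,0,0,0,0,-1],[0,0,0,0,0,0,-1]]]' >/dev/null && c &&
python3 -m handwheel '[[[0,0.05,0,0,0,0,-1],[0,0,0,0,0,0,-1]]]' >/dev/null && c
```

```text
t 31.75 magx -0.56 magy -45.60 z 56.8 Fx -1.2 Fy 3.4 Fz 7.3 w 16.0 g 59
t 31.92 magx -0.56 magy -43.62 z 56.8 Fx -0.7 Fy 3.5 Fz 6.9 w 15.8 g 59
t 32.08 magx -0.55 magy -42.63 z 56.8 Fx -0.8 Fy 3.6 Fz 7.6 w 15.9 g 59
t 32.25 magx -0.55 magy -41.64 z 56.8 Fx -0.6 Fy 4.0 Fz 6.6 w 15.6 g 59
t 32.42 magx -0.55 magy -40.66 z 56.8 Fx -1.4 Fy 3.4 Fz 7.6 w 15.8 g 59
t 32.58 magx -0.54 magy -40.22 z 56.8 Fx -1.4 Fy 3.3 Fz 7.5 w 15.9 g 59
t 32.75 magx -0.51 magy -39.85 z 56.9 Fx -0.5 Fy 3.9 Fz 7.8 w 15.7 g 59
t 32.92 magx -0.54 magy -39.40 z 56.9 Fx -1.2 Fy 2.4 Fz 6.8 w 15.7 g 59
t 33.08 magx -0.53 magy -38.92 z 56.8 Fx -1.3 Fy 3.4 Fz 7.2 w 16.1 g 59
```

```bash
c(){ python3 - <<'E'
import sys;exec(open("st.py").read());sys.exit(int(F[:2]@u<1))
E
}
python3 -m handwheel '[[[0,0.04,0,0,0,0,-1],[0,0,0,0,0,0,-1]]]' >/dev/null; c &&
python3 -m handwheel '[[[0,0.04,0,0,0,0,-1],[0,0,0,0,0,0,-1]]]' >/dev/null && c &&
python3 -m handwheel '[[[0,0.04,0,0,0,0,-1],[0,0,0,0,0,0,-1]]]' >/dev/null && c &&
python3 -m handwheel '[[[0,0.04,0,0,0,0,-1],[0,0,0,0,0,0,-1]]]' >/dev/null && c &&
python3 -m handwheel '[[[0,0.04,0,0,0,0,-1],[0,0,0,0,0,0,-1]]]' >/dev/null && c &&
python3 -m handwheel '[[[0,0.04,0,0,0,0,-1],[0,0,0,0,0,0,-1]]]' >/dev/null && c
```

```text
t 33.25 magx -0.53 magy -38.52 z 56.9 Fx -1.1 Fy 3.5 Fz 8.2 w 16.1 g 59
t 33.42 magx -0.55 magy -38.20 z 56.8 Fx -0.8 Fy 2.1 Fz 8.4 w 15.4 g 59
t 33.58 magx -0.58 magy -38.18 z 56.9 Fx -0.6 Fy 1.6 Fz 7.5 w 15.8 g 59
t 33.75 magx -0.56 magy -38.13 z 56.8 Fx -1.3 Fy 1.1 Fz 8.4 w 15.8 g 59
t 33.92 magx -0.55 magy -38.07 z 56.9 Fx -2.0 Fy -0.8 Fz 7.1 w 15.7 g 59
```

Both blanks are home: motion stalls at -38.1 and the force is gone. I let go and rise.

```bash

python3 -m handwheel '[[[0,0,0,0,0,0,-0.75],[0,0,0,0,0,0,-0.6],[0,0,0,0,0,0,-0.4],[0,0,0,0,0,0,-0.1],[0,0,0,0,0,0,0],[0,0,0,0,0,0,0]]]' >/dev/null;python3 st.py
python3 -m handwheel '[[[0,0,-1,0,0,0,0],[0,0,-2,0,0,0,0],[0,0,-2.5,0,0,0,0],[0,0,-2.5,0,0,0,0],[0,0,-2,0,0,0,0],[0,0,0,0,0,0,0],[0,0,0,0,0,0,0],[0,0,0,0,0,0,0]]]' >/dev/null;python3 st.py
python3 - <<'E'
from h import *
d=optics.snapshot("wrist");cv2.imwrite("pics/w8.png",d["pixels"][:,:,::-1])
hsv=cv2.cvtColor(d["pixels"],cv2.COLOR_RGB2HSV);k=cv2.inRange(hsv,(15,150,80),(30,255,255))
k[300:]=0;n,l,s,c=cv2.connectedComponentsWithStats(k);m=np.array([599.4,157.8,0])
for i in range(1,n):
    if s[i,4]>60:
        a,b,w,h=s[i,:4];print(s[i],[[((atf(d,x,y,44)-m)@q).round(1) for q in([.973,-.232,0],[.232,.973,0])] for x,y in[(a,b+h),(a+w,b+h)]])
g=cv2.cvtColor(d["pixels"],cv2.COLOR_RGB2GRAY)
kn=m+[0,0,84]-38.1*np.array([.232,.973,0])-.7*np.array([.973,-.232,0]);p=proj(d,kn,True);u,v=map(int,p);print(p)
for r in range(v-18,v+13,6):
    w=np.where(g[r,u-35:u+36]<45)[0]+u-35;print(r,w[[0,-1]] if len(w) else None)
E
```

```text
t 34.42 magx -1.04 magy -37.48 z 55.3 Fx 0.4 Fy -0.1 Fz 1.0 w 42.5 g 0
t 35.08 magx -1.03 magy -37.22 z 155.7 Fx -0.6 Fy -1.2 Fz -0.1 w 43.1 g 0
[317 181  50  22 777] [[np.float64(10.4), np.float64(19.6)], [np.float64(10.7), np.float64(69.1)]]
(np.float64(253.8991690440466), np.float64(205.57380965890707))
187 None
193 [244 262]
199 [243 264]
205 [243 264]
211 [244 262]
217 None
```

```bash
python3 -c "
from workcell import order;print(order.job_done())"
```

```text
the job is handed in; nothing more can be done
None
```

The job is handed in at about 35 s of the 72 s allowed. In the last wrist image both blanks stand in one unbroken row up to the front stop and the knob is back in the straight slot. The follower was eased forward by hand until it stalled on the blanks, then released, and the robot is clear. The hand-in call returned no verdict.

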